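# Change the table condiments to the other rack, in reverse order

## Robot

A 6-joint arm with a two-finger parallel gripper is mounted at the origin on a cart in front of the work surface, level with it; the furniture and walls round the work are solid. World frame = base frame: x ahead of the robot, y to its left, z up, the work surface at z = 0. Lengths are in mm, angles in rad, forces in N, time in s.
With the tool pointing down it reaches from about 400 to 925 mm from the base axis. Payload 12.5 kg.
Tool frame: the origin (TCP) lies on the centre line of the jaws, within the pads' length; the fingertips stand 8 mm ahead of it and the grasp point (between the pads) lies 11 mm behind it; z points along the fingers, x is the direction in which the jaws open and shut, and the axes are right-handed (so a half turn about z gives the same grasp; the last joint's range is limited). The gripper opens to 95 mm and grips with 3 to 60 N. Pads are 20 mm wide; open, the fingers measure 119 mm over their backs; the gripper's body (75 mm by 180 mm) begins 59 mm behind the grasp point.
Start: joints at [-1.316, 0.491, 1.559, -0, 1.092, -0.106], TCP at [220.663, -584.768, 222.661] pointing down, gripper open.
Joint ranges: [-3.1, 3.1], [-0.84, 2.19], [0.05, 2.79], [-1.13, 4.28], [0.06, 2.93], [-2.69, 2.69]. Speed limits (rad/s): [2.22, 2.22, 2.79, 3.14, 3.14, 3.14].

## Interface

Orientations are given as [roll, pitch, yaw] about the fixed x, y, z axes, in that order (R = Rz(yaw) Ry(pitch) Rx(roll)).
In Python, from cell import env gives the robot as it stands. The module is installed in compiled form; this text tells all that it offers.
- The arm moves only by the tool send_rows, never from a script. Its argument "moves" is a list that holds one entry, the list of rows, each a list of 6 numbers: the shift along the tool's x, y, z as a fraction of full scale, then the turn, a rotation vector about the tool's x, y, z as a fraction of full scale. A call has 1 to 12 rows; each row is the pose to reach, as a shift and turn from the pose commanded when the call began, along the tool's axes at that moment; what a row does not reach only later rows make up. Full scale, the value 1, is 0.3 m for a shift and 90 degrees for a turn. A row lasts 1/12 s, in which the tool goes at most 41.7 mm and 7.16 degrees, less where a joint would pass 70% of its speed; a pose out of reach is approached as far as the arm can. A call with a number of a shift or a turn outside -1 to 1 is refused whole. A call with a gripper value outside its range is refused whole. "grip" is the gripper's target within -1 to 1 (shut at 1, half-way at 0, fully open at -1), set as the call begins (left out, the last holds). The fingers move at their own pace and stop on an object; the grip force is fixed at half the most. Time passes only in rows, so rows that repeat a pose let the fingers close. It gives the time, the measured TCP pose, the force and the opening at its end, in the units of the state.
- env.state(): the state, without advancing time (a new reading comes with each control period).
- env.read_camera(name): name is "side" or "top"; returns a dict with "image" (420x560x3 uint8, red, green, blue), "mtx" (3x3 intrinsics, pixels), "T" (4x4, takes a point from camera to world coordinates). Camera axes: x right, y up, looking along -z (the intrinsics and any distortion apply to the point x, -y, -z); pixel columns grow to the right and rows downward; lengths in mm; the calibration is good to about 2 mm. A picture is of the moment at which its call begins. There is no depth.
- env.job_done(): hands the job in, once; it reports no verdict.
Trained networks look in the newest picture that a camera, given by its name, has taken for a name from the list of things; names that differ only in an ending like _2 or _b are one class to them, and where a whole thing is asked for, a point or a joint stands for the part that bears it (a point fixed in the world has none). Each returns a list of dicts, best first, with "confidence" (0 to 1); they miss things now and then, are a little off and sometimes report something else, mostly with a low value. They report only what shows in the picture. A call takes as long as a camera call. They do not tell look-alikes from the thing itself.
- env.look_for(camera, thing): "xy" ([column, row] in pixels, amid what is visible of it).
- env.outline_of(camera, thing): "region" (420x560 bool, what is visible of it) and "xy" ([column, row] in pixels, amid what is visible of it).
The state is a dict: "t": time; "joints": joint angles; "qvel": joint speeds; "tau": joint torques, N m; "eef_pos": TCP position; "tcp_rot": TCP orientation; "ft_force": force on the tool from outside, world axes, zero at the start; "moment": the same for the moment, N m; "opening": opening from 0.0 (shut) to 1.0 (fully open).
Only numpy, scipy, OpenCV 4.12 (cv2) and the standard library are available. Lean on these libraries where they do the work, as an engineer would, in place of code of your own. Each camera call takes 0.05 s, during which the arm holds its last target. There are 200 camera calls.

## Task

The condiments are to be set out for the people on the far side of the table: move all four from the round cups of the dark wooden rack into the white rack, one upright in each compartment, in reverse order from left to right. The one that now stands leftmost as the robot sees it goes into the rightmost compartment, the next one beside it, and so on. Carry them upright and let none tip over, and leave them all standing in the white rack.

Things in the scene. Friction and masses are not known exactly. Their poses are not given: they have to be found in the camera images.
- salt_shaker: Loose salt shaker: clear round body with white salt, light grey domed cap; 44 mm across, 90 mm tall (body 44 mm wide up to about 66 mm, cap 34 mm wide above 74 mm), about 0.10 kg. Origin at the centre of its underside, z up along it; round, so its yaw does not matter.
- pepper_shaker: Loose pepper shaker: same form as the salt shaker but with dark grey pepper in it; 44 mm across, 90 mm tall (body 44 mm wide up to about 66 mm, cap 34 mm wide above 74 mm), about 0.10 kg. Origin at the centre of its underside, z up along it; round, so its yaw does not matter.
- spice_jar: Loose round spice jar, straight sided; 44 mm across, 109 mm tall, with a screw cap 44 mm across from 88 mm up; about 0.11 kg. Origin at the centre of its underside, z up along it; round, so its yaw does not matter.
- dropper_bottle: Loose slim dark brown dropper bottle: body 33 mm across up to about 62 mm, collar 24 mm across at 62 to 77 mm, thin black rubber bulb 13 mm across above that; 102 mm tall, about 0.07 kg. Origin at the centre of its underside, z up along it; round, so its yaw does not matter.
- seat_salt_shaker: The light-wood round cup, fixed on the old rack, in which the salt shaker stands at the start (the four cups look alike). 62 mm across, 16 mm high, wall 4 mm, inner floor 4 mm above its underside. Origin at the centre of its underside, z up; it shares the old rack's yaw. The order of the cups in the old rack differs from start to start.
- seat_pepper_shaker: The light-wood round cup, fixed on the old rack, in which the pepper shaker stands at the start (the four cups look alike). 62 mm across, 16 mm high, wall 4 mm, inner floor 4 mm above its underside. Origin at the centre of its underside, z up; it shares the old rack's yaw. The order of the cups in the old rack differs from start to start.
- seat_spice_jar: The light-wood round cup, fixed on the old rack, in which the spice jar stands at the start (the four cups look alike). 62 mm across, 16 mm high, wall 4 mm, inner floor 4 mm above its underside. Origin at the centre of its underside, z up; it shares the old rack's yaw. The order of the cups in the old rack differs from start to start.
- seat_dropper_bottle: The light-wood round cup, fixed on the old rack, in which the dropper bottle stands at the start (the four cups look alike). 62 mm across, 16 mm high, wall 4 mm, inner floor 4 mm above its underside. Origin at the centre of its underside, z up; it shares the old rack's yaw. The order of the cups in the old rack differs from start to start.
- old_rack: Old rack, fixed: dark wooden plank 80 x 284 mm with low end cheeks 24 mm high. Origin at the centre of its underside on the table, y along its length (towards the robot's left, turned by up to 0.2 rad), z up. Four round cups stand on its top 12 mm up, at y = +99, +33, -33 and -99 mm, so that the things' undersides are 16 mm above the table. It may stand in front of or behind the new rack.
- new_rack: New rack, fixed, empty at the start: white tray 70 x 268 mm, walls 24 mm high and 4 mm thick, with a small wire loop at each end (286 mm overall). Origin at the centre of its underside on the table, y along its length (towards the robot's left, turned by up to 0.2 rad), z up. Four compartments, 62 x 62 mm inside, centres at x = 0 and y = +99, +33, -33 and -99 mm; floor 6 mm above the table.
Mind the look-alikes: they are no part of the job. What is shaped like the spice_jar but green or yellow is not meant.

How it is judged (in metres and radians):
At the end, for the whole second after the job is handed in: Each thing stands in the new rack's compartment that mirrors its start cup (cup at y = +99 mm to compartment at -99, +33 to -33, and so on), foot within 18 mm of its centre in x and y and 5 mm of the floor's height, tilted under 0.12 rad, at rest (under 0.02 m/s) (((y of seat_salt_shaker in the frame of old_rack between 0.079 and 0.119 m and y of salt_shaker in the frame of new_rack between -0.117 and -0.081 m) or (y of seat_salt_shaker in the frame of old_rack between 0.013 and 0.053 m and y of salt_shaker in the frame of new_rack between -0.051 and -0.015 m) or (y of seat_salt_shaker in the frame of old_rack between -0.053 and -0.013 m and y of salt_shaker in the frame of new_rack between 0.015 and 0.051 m) or (y of seat_salt_shaker in the frame of old_rack between -0.119 and -0.079 m and y of salt_shaker in the frame of new_rack between 0.081 and 0.117 m)) and x of salt_shaker in the frame of new_rack between -0.018 and 0.018 m and z of salt_shaker in the frame of new_rack between 0.001 and 0.011 m and angle between each of salt_shaker, pepper_shaker, spice_jar, dropper_bottle's own z axis and vertical below 0.12 rad and linear speed of each of salt_shaker, pepper_shaker, spice_jar, dropper_bottle below 0.02 m/s and ((y of seat_pepper_shaker in the frame of old_rack between 0.079 and 0.119 m and y of pepper_shaker in the frame of new_rack between -0.117 and -0.081 m) or (y of seat_pepper_shaker in the frame of old_rack between 0.013 and 0.053 m and y of pepper_shaker in the frame of new_rack between -0.051 and -0.015 m) or (y of seat_pepper_shaker in the frame of old_rack between -0.053 and -0.013 m and y of pepper_shaker in the frame of new_rack between 0.015 and 0.051 m) or (y of seat_pepper_shaker in the frame of old_rack between -0.119 and -0.079 m and y of pepper_shaker in the frame of new_rack between 0.081 and 0.117 m)) and x of pepper_shaker in the frame of new_rack between -0.018 and 0.018 m and z of pepper_shaker in the frame of new_rack between 0.001 and 0.011 m and ((y of seat_spice_jar in the frame of old_rack between 0.079 and 0.119 m and y of spice_jar in the frame of new_rack between -0.117 and -0.081 m) or (y of seat_spice_jar in the frame of old_rack between 0.013 and 0.053 m and y of spice_jar in the frame of new_rack between -0.051 and -0.015 m) or (y of seat_spice_jar in the frame of old_rack between -0.053 and -0.013 m and y of spice_jar in the frame of new_rack between 0.015 and 0.051 m) or (y of seat_spice_jar in the frame of old_rack between -0.119 and -0.079 m and y of spice_jar in the frame of new_rack between 0.081 and 0.117 m)) and x of spice_jar in the frame of new_rack between -0.018 and 0.018 m and z of spice_jar in the frame of new_rack between 0.001 and 0.011 m and ((y of seat_dropper_bottle in the frame of old_rack between 0.079 and 0.119 m and y of dropper_bottle in the frame of new_rack between -0.117 and -0.081 m) or (y of seat_dropper_bottle in the frame of old_rack between 0.013 and 0.053 m and y of dropper_bottle in the frame of new_rack between -0.051 and -0.015 m) or (y of seat_dropper_bottle in the frame of old_rack between -0.053 and -0.013 m and y of dropper_bottle in the frame of new_rack between 0.015 and 0.051 m) or (y of seat_dropper_bottle in the frame of old_rack between -0.119 and -0.079 m and y of dropper_bottle in the frame of new_rack between 0.081 and 0.117 m)) and x of dropper_bottle in the frame of new_rack between -0.018 and 0.018 m and z of dropper_bottle in the frame of new_rack between 0.001 and 0.011 m); the robot touches nothing.
It fails at once if the salt shaker is tipped by more than 0.7 rad (angle between salt_shaker's own z axis and vertical above 0.7 rad).
It fails at once if the pepper shaker is tipped by more than 0.7 rad (angle between pepper_shaker's own z axis and vertical above 0.7 rad).
It fails at once if the spice jar is tipped by more than 0.7 rad (angle between spice_jar's own z axis and vertical above 0.7 rad).
It fails at once if the dropper bottle is tipped by more than 0.7 rad (angle between dropper_bottle's own z axis and vertical above 0.7 rad).
It also fails if it takes over 112 s, if anything falls off the work surface, if the arm or the gripper's body presses on something with over 40 N, if the wrist force passes 120 N, or if a joint passes its speed limit or range.

## Working session

There is one attempt and no reset: what is moved stays moved. The work goes in short steps, Python scripts to look and compute and a tool call to move; the robot and the scene stay as the last step left them, time stands still between calls to the robot, and variables do not carry over. Pictures are saved under pics/ and viewed, about 12 in all and at most 16, crops included, and the job is handed in when it is done.

Besides the shell and the picture viewer there is one more tool, called after "Emit:" as name(argument=value, ...), one argument or row to a line, values as JSON. send_rows: Moves the arm, as the interface text tells. Its arguments: {"type":"object","properties":{"moves":{"type":"array","items":{"type":"array","items":{"type":"array","items":{"type":"number"}}}},"grip":{"type":"number"}},"required":["moves"]}

```bash
mkdir -p pics
python3 - <<'E'
from cell import env
import cv2
print(env.state())
for c in("top","side"):
    r=env.read_camera(c); cv2.imwrite(f"pics/{c}0.png",r["image"][:,:,::-1]); print(c,r["mtx"].tolist(),r["T"].round(3).tolist(),[k for k in r])
    for n in("salt_shaker","pepper_shaker","spice_jar","dropper_bottle","seat_salt_shaker","old_rack","new_rack"):
        print(n,[(d["xy"],round(d["confidence"],2)) for d in env.look_for(c,n)])
E
```

```text
{'t': 0.0, 'joints': array([-1.31559457e+00,  4.91612659e-01,  1.55946951e+00, -4.68506350e-06,
        1.09170304e+00, -1.05582101e-01]), 'qvel': array([-1.59857587e-03,  5.63831182e-04,  1.60065863e-04, -4.35136565e-05,
       -9.59203423e-04,  1.55112354e-04]), 'tau': array([ 2.11036306e-03, -6.12627554e+01, -2.58183521e+01,  6.94017811e-02,
        4.81487147e-02, -8.67012932e-05]), 'eef_pos': array([ 220.59844449, -584.51321057,  222.02184819]), 'tcp_rot': array([-3.14147111e+00,  1.18635727e-03, -1.21001024e+00]), 'ft_force': array([ 0.31129287,  0.02315548, -0.80524102]), 'moment': array([ 0.03581633,  0.0088513 , -0.01328786]), 'opening': 0.998430045008636}
top [[533.6682500575848, 0.0, 280.29156071143694], [0.0, 533.6682500575848, 206.95945972118847], [0.0, 0.0, 1.0]] [[0.007, 0.983, -0.185, 373.939], [-1.0, 0.004, -0.012, -19.766], [-0.011, 0.185, 0.983, 967.153], [0.0, 0.0, 0.0, 1.0]] ['image', 'mtx', 'T']
salt_shaker []
pepper_shaker [([369.3, 134.8], 0.61)]
spice_jar [([384.2, 207.7], 0.94), ([187.4, 145.5], 0.71), ([261.4, 143.4], 0.68)]
dropper_bottle [([293.5, 146.5], 0.55)]
seat_salt_shaker [([332.3, 158.3], 0.71)]
old_rack [([317.1, 164.6], 0.71)]
new_rack [([252.6, 265.6], 0.72)]
side [[419.0601560576416, 0.0, 276.6076888908449], [0.0, 419.0601560576416, 211.84985455222508], [0.0, 0.0, 1.0]] [[-0.933, -0.302, 0.197, 733.84], [0.36, -0.757, 0.545, 441.822], [-0.015, 0.579, 0.815, 727.15], [0.0, 0.0, 0.0, 1.0]] ['image', 'mtx', 'T']
salt_shaker [([217.2, 186.9], 0.85)]
pepper_shaker [([202.6, 165.5], 0.59)]
spice_jar [([262.0, 299.7], 0.84), ([243.6, 233.6], 0.68), ([259.2, 145.1], 0.55)]
dropper_bottle [([227.4, 206.3], 0.68)]
seat_salt_shaker [([211.1, 207.2], 0.62)]
old_rack [([225.5, 233.8], 0.79)]
new_rack []
```

View pics/top0.png

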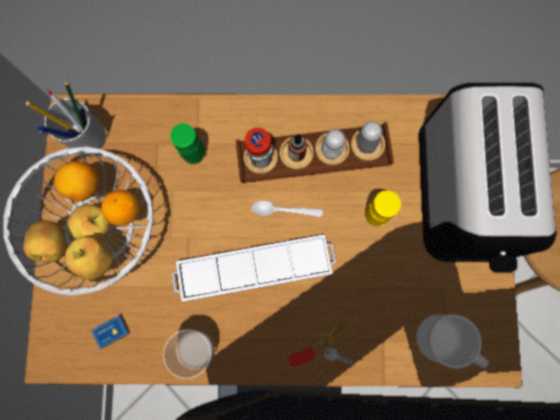

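View pics/side0.png

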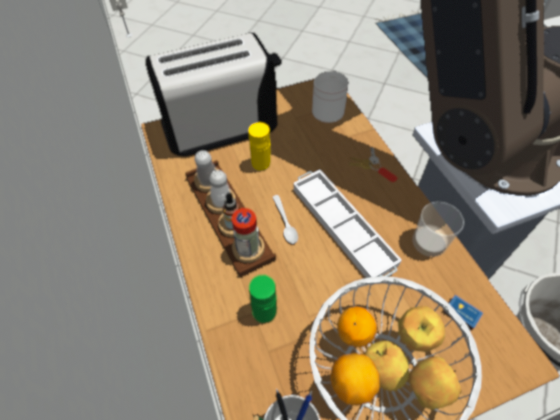

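The old rack runs left to right: spice jar (red cap, 258,145), dropper (296,146), shaker (334,145), shaker (371,138). The green jar (187,143) and yellow jar (384,207) stand off the rack, so they are the decoys. The two shakers have the same shape, so each one only needs its own mirrored slot. Next I fit both rack poses.

```bash
cat > h.py <<'E'
from cell import env
import cv2, numpy as np
def proj(r,P):
    P=np.atleast_2d(P).astype(float); T=r["T"]; c=(P-T[:3,3])@T[:3,:3]
    u=c*[1,-1,-1]; u=u@r["mtx"].T; return u[:,:2]/u[:,2:]
def back(r,uv,z):
    uv=np.atleast_2d(uv); k=np.linalg.inv(r["mtx"])
    d=np.c_[uv,np.ones(len(uv))]@k.T*[1,-1,-1]; d=d@r["T"][:3,:3].T; o=r["T"][:3,3]
    return o+d*((z-o[2])/d[:,2])[:,None]
def local(p,pts):
    c,s=np.cos(p[2]),np.sin(p[2]); pts=np.atleast_2d(pts)
    return np.c_[p[0]+c*pts[:,0]-s*pts[:,1],p[1]+s*pts[:,0]+c*pts[:,1]]
def box(p,lx,ly,z):
    q=local(p,[[lx/2,ly/2],[lx/2,-ly/2],[-lx/2,-ly/2],[-lx/2,ly/2]]); return np.c_[q,[z]*4]
E
python3 - <<'E'
from h import *
from scipy.optimize import minimize
r=env.read_camera("top"); s=env.read_camera("side")
im=r["image"]
vis=im[:,:,::-1].copy()
def fit(reg,lx,ly,z,name):
    # hull fitting
    n,l,st,_=cv2.connectedComponentsWithStats(reg.astype(np.uint8)); reg=(l==1+np.argmax(st[1:,4]))
    ys,xs=np.nonzero(reg); P=back(r,np.c_[xs,ys],z)[:,:2].astype(np.float32)
    (cx,cy),(w,h),a=cv2.minAreaRect(P); print(name,"minrect",cx,cy,w,h,a,st[1:,4].max())
    bp=cv2.boxPoints(((cx,cy),(w,h),a)); e=[bp[1]-bp[0],bp[2]-bp[1]]; e=max(e,key=np.linalg.norm)
    yaw=np.arctan2(e[1],e[0])-np.pi/2; yaw=(yaw+np.pi/2)%np.pi-np.pi/2
    return np.array([cx,cy,yaw])
hsv=cv2.cvtColor(im,cv2.COLOR_RGB2HSV)
w=((hsv[...,1]<60)&(hsv[...,2]>120)); m=np.zeros_like(w); m[225:310,165:345]=1
w=cv2.morphologyEx((w&m).astype(np.uint8),cv2.MORPH_OPEN,np.ones((5,5)))
w=cv2.morphologyEx(w,cv2.MORPH_CLOSE,np.ones((7,7)))
new=fit(w>0,70,268,24,"new")
o=env.outline_of("top","new_rack"); 
if o: print("net new",fit(o[0]["region"],70,286,24,"netnew"))
o=env.outline_of("top","old_rack")
if o:
    old=fit(o[0]["region"],80,284,12,"old")
else: old=np.array([600,-50,.1])
print("new",new,"old",old)
np.save("new.npy",new);np.save("old.npy",old)
def draw(v,r,p,lx,ly,z,c):
    cv2.polylines(v,[np.round(proj(r,box(p,lx,ly,z))*16).astype(np.int32)],True,c,1,cv2.LINE_AA,4)
def alld(v,r):
    draw(v,r,new,70,268,24,(0,0,255)); draw(v,r,old,80,284,12,(0,255,0))
    a=np.linspace(0,6.3,40)
    for y in(99,33,-33,-99):
        q=local(old,np.c_[31*np.cos(a),y+31*np.sin(a)]); cv2.polylines(v,[np.round(proj(r,np.c_[q,[28]*40])*16).astype(np.int32)],True,(255,0,0),1,cv2.LINE_AA,4)
alld(vis,r)
A=cv2.resize(vis[100:310,160:410],None,fx=2.8,fy=2.8,interpolation=cv2.INTER_CUBIC)
cv2.imwrite("pics/a.png",A)
v=s["image"][:,:,::-1].copy(); alld(v,s)
cv2.imwrite("pics/b.png",cv2.resize(v[130:300,150:410],None,fx=3,fy=3,interpolation=cv2.INTER_CUBIC))
for n in("salt_shaker","pepper_shaker"):
  for c in("top","side"):
    print(n,c,[(d["xy"],round(d["confidence"],2)) for d in env.look_for(c,n)])
E
```

```text
new minrect 443.7010192871094 38.568389892578125 73.54137420654297 272.7933044433594 10.44117259979248 6347
netnew minrect 444.2408142089844 37.790550231933594 74.03213500976562 288.3207092285156 10.658021926879883 6372
net new [4.44240814e+02 3.77905502e+01 1.86017752e-01]
old minrect 658.9524536132812 -70.28872680664062 84.38455200195312 286.46075439453125 7.35422420501709 2614
new [4.43701019e+02 3.85683899e+01 1.82232618e-01] old [ 6.58952454e+02 -7.02887268e+01  1.28355742e-01]
salt_shaker top [([334.2, 144.8], 0.72)]
salt_shaker side [([214.3, 185.0], 0.9)]
pepper_shaker top [([371.2, 135.0], 0.87)]
pepper_shaker side [([203.5, 166.5], 0.72)]
```

View pics/a.png

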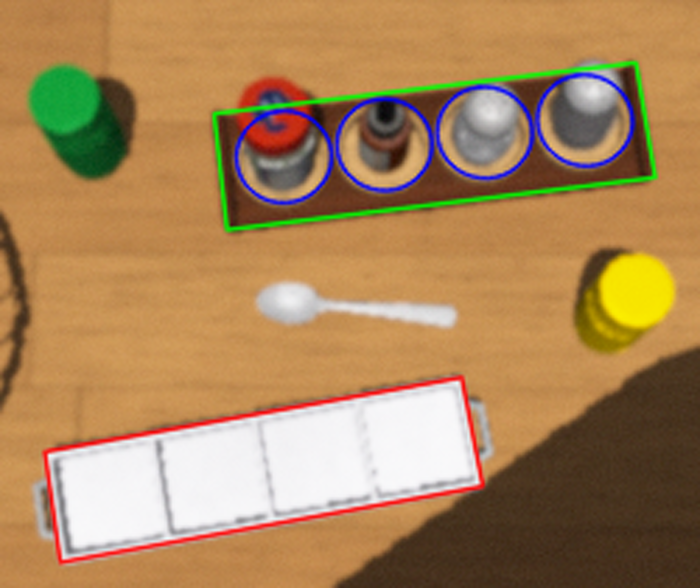

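View pics/b.png

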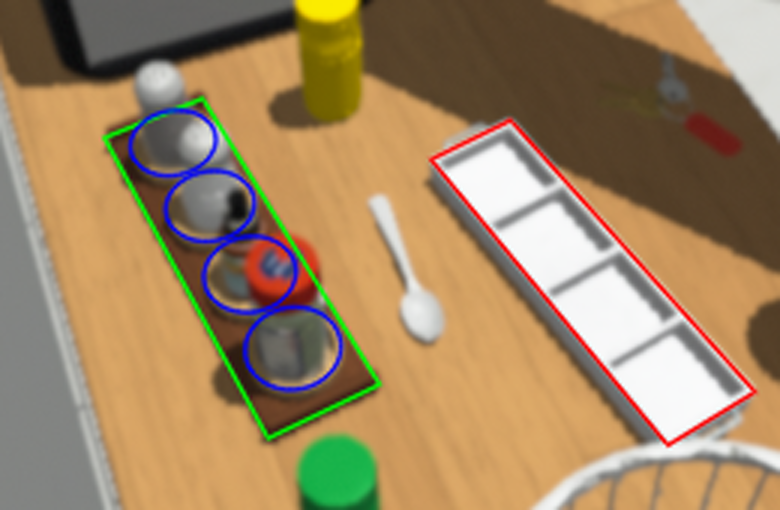

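Both fits match their known sizes: new 73×273 against 70×268 mm, old 84×286 against 80×284 mm. The overlays sit on the rims and cups in both views. I'll grasp across each rack (jaws along rack x) and go up and over.

```bash
cat >> h.py <<'E'
from scipy.spatial.transform import Rotation as R
def delta(*tgts):
    """targets (x,y,z,yaw) -> fractions from the present pose"""
    s=env.state(); A=R.from_euler("xyz",s["tcp_rot"]); p=s["eef_pos"]
    for x,y,z,w in tgts:
        d=A.inv().apply(np.array([x,y,z])-p)/300
        v=(A.inv()*R.from_euler("xyz",[np.pi,0,w])).as_rotvec()/(np.pi/2)
        print([round(x,1),round(y,1),round(z,1)],"->",d.round(4).tolist(),v.round(4).tolist())
E
python3 - <<'E'
from h import *
old,new=np.load("old.npy"),np.load("new.npy")
for p in(old,new): print(local(p,[[0,99],[0,33],[0,-33],[0,-99]]).round(1).tolist(),p[2])
delta((220.6,-584.5,420,-1.21),(420,-380,420,-.6),(500,-300,420,.128))
E
```

```text
[[646.3, 27.9], [654.7, -37.6], [663.2, -103.0], [671.6, -168.5]] 0.1283557415008545
[[425.8, 135.9], [437.7, 71.0], [449.7, 6.1], [461.6, -58.8]] 0.18223261833190918
[220.6, -584.5, 420] -> [-0.0009, -0.0001, -0.6577] [0.0, -0.0001, 0.0]
[420, -380, 420] -> [-0.404, -0.8626, -0.6578] [0.0, -0.0001, -0.3883]
[500, -300, 420] -> [-0.5593, -1.2063, -0.6578] [0.0001, -0.0001, -0.8518]
```

Emit:
send_rows(
  moves=[
    [[0, 0, -0.13, 0, 0, 0], [0, 0, -0.26, 0, 0, 0], [0, 0, -0.39, 0, 0, 0], [0, 0, -0.52, 0, 0, 0], [0, 0, -0.65, 0, 0, 0], [-0.06, -0.13, -0.65, 0, 0, -0.06], [-0.12, -0.26, -0.65, 0, 0, -0.12], [-0.18, -0.39, -0.65, 0, 0, -0.18], [-0.24, -0.52, -0.65, 0, 0, -0.24], [-0.3, -0.65, -0.65, 0, 0, -0.3], [-0.36, -0.78, -0.65, 0, 0, -0.36], [-0.4, -0.86, -0.65, 0, 0, -0.39]],
  ],
  grip=-1,
)

```text
t: 2.2
eef_pos: [421.2, -379.2, 417.9]
tcp_rot: [-3.141, -0.001, -0.591]
ft_force: [1.0, 0.2, -0.6]
opening: 1.001
```

Run:
```python
from h import *
print(env.state()["eef_pos"],env.state()["tcp_rot"])
delta((560,-170,400,-.2),(640,0,350,.128),(646.3,27.9,260,.128))
```

```text
[ 421.1549542  -379.20970971  417.8911495 ] [-3.14146237e+00 -5.34689886e-04 -5.91476221e-01]
[560, -170, 400] -> [-0.0047, -0.8369, 0.0597] [-0.0, -0.0004, -0.2492]
[640, 0, 350] -> [-0.0994, -1.456, 0.2264] [0.0, -0.0004, -0.458]
[646.3, 27.9, 260] -> [-0.134, -1.5449, 0.5264] [0.0, -0.0004, -0.458]
```

Emit:
send_rows(
  moves=[
    [[0, -0.12, 0, 0, 0, -0.05], [0, -0.24, 0.02, 0, 0, -0.1], [0, -0.36, 0.03, 0, 0, -0.15], [0, -0.48, 0.04, 0, 0, -0.2], [0, -0.6, 0.05, 0, 0, -0.25], [0, -0.72, 0.06, 0, 0, -0.3], [0, -0.84, 0.06, 0, 0, -0.35], [-0.03, -0.92, 0.1, 0, 0, -0.4], [-0.05, -1, 0.15, 0, 0, -0.458]],
  ],
)

```text
t: 2.95
eef_pos: [576.8, -123.1, 373.0]
tcp_rot: [3.141, -0.002, 0.127]
ft_force: [0.2, 0.0, -0.3]
opening: 1.0
```

Run:
```python
from h import *
delta((646.3,27.9,260,.128),(646.3,27.9,160,.128))
for c in("top","side"):
    r=env.read_camera(c); cv2.imwrite(f"pics/{c}1.png",r["image"][:,:,::-1])
```

```text
[646.3, 27.9, 260] -> [0.293, -0.4703, 0.3768] [0.0005, -0.001, -0.0008]
[646.3, 27.9, 160] -> [0.2924, -0.4706, 0.7101] [0.0005, -0.001, -0.0008]
```

View pics/side1.png

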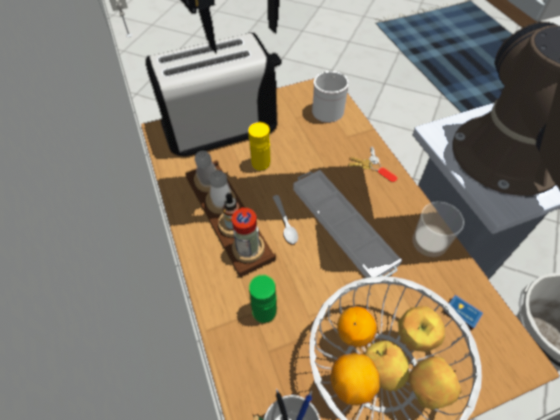

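Only the two fingertips show, near (210,30) and (272,10), so the jaws open along world x as intended. Moving above the jar.

Emit:
send_rows(
  moves=[
    [[0.07, -0.12, 0.09, 0, 0, 0], [0.14, -0.24, 0.18, 0, 0, 0], [0.21, -0.36, 0.27, 0, 0, 0], [0.293, -0.47, 0.37, 0, 0, 0], [0.293, -0.47, 0.4, 0, 0, 0], [0.293, -0.47, 0.4, 0, 0, 0], [0.293, -0.47, 0.4, 0, 0, 0]],
  ],
)

```text
t: 3.63
eef_pos: [646.1, 26.2, 251.2]
tcp_rot: [-3.141, 0.003, 0.123]
ft_force: [0.3, -0.7, 0.6]
opening: 1.0
```

Run:
```python
from h import *
old=np.load("old.npy")
delta((646.3,27.9,160,.128),(646.3,27.9,63,.128))
for c in("top","side"):
    r=env.read_camera(c); cv2.imwrite(f"pics/{c}2.png",r["image"][:,:,::-1])
a=cv2.imread("pics/top2.png")[70:270,130:410];b=cv2.imread("pics/side2.png")[50:270,120:400]
cv2.imwrite("pics/c2.png",np.vstack([cv2.resize(a,(420,300)),cv2.resize(b,(420,300))]))
```

```text
[646.3, 27.9, 160] -> [0.0023, -0.0056, 0.304] [-0.0001, 0.0018, -0.0035]
[646.3, 27.9, 63] -> [0.0032, -0.0056, 0.6273] [-0.0001, 0.0018, -0.0035]
```

View pics/c2.png

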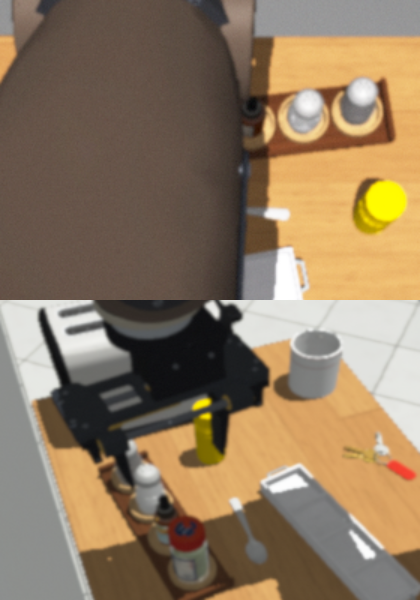

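The gripper body's long side lies along the jaw direction, clear of the neighbours. Descending.

Emit:
send_rows(
  moves=[
    [[0, -0.005, 0.08, 0, 0, 0], [0, -0.005, 0.16, 0, 0, 0], [0, -0.005, 0.24, 0, 0, 0], [0, -0.005, 0.32, 0, 0, 0], [0, -0.005, 0.39, 0, 0, 0], [0, -0.005, 0.45, 0, 0, 0], [0, -0.005, 0.5, 0, 0, 0], [0, -0.005, 0.54, 0, 0, 0], [0, -0.005, 0.58, 0, 0, 0], [0, -0.005, 0.61, 0, 0, 0], [0, -0.005, 0.625, 0, 0, 0], [0, -0.005, 0.625, 0, 0, 0]],
  ],
)

```text
t: 4.73
eef_pos: [645.8, 27.0, 64.5]
tcp_rot: [-3.142, 0.001, 0.122]
ft_force: [0.3, -0.0, 0.3]
opening: 1.0
```

Emit:
send_rows(
  moves=[
    [[0, 0, 0, 0, 0, 0], [0, 0, 0, 0, 0, 0], [0, 0, 0, 0, 0, 0], [0, 0, 0, 0, 0, 0], [0, 0, 0, 0, 0, 0], [0, 0, 0, 0, 0, 0], [0, 0, 0, 0, 0, 0], [0, 0, 0, 0, 0, 0], [0, 0, 0, 0, 0, 0], [0, 0, 0, 0, 0, 0]],
  ],
  grip=1,
)

```text
t: 5.57
eef_pos: [646.0, 27.2, 65.1]
tcp_rot: [3.141, -0.0, 0.122]
ft_force: [-0.8, -0.6, 0.3]
opening: 0.459
```

Emit:
send_rows(
  moves=[
    [[0, 0, -0.01, 0, 0, 0], [0, 0, -0.03, 0, 0, 0], [0, 0, -0.06, 0, 0, 0], [0, 0, -0.1, 0, 0, 0], [0, 0, -0.15, 0, 0, 0], [0, 0, -0.21, 0, 0, 0], [0, 0, -0.27, 0, 0, 0], [0, 0, -0.33, 0, 0, 0], [0, 0, -0.38, 0, 0, 0], [0, 0, -0.42, 0, 0, 0], [0, 0, -0.44, 0, 0, 0], [0, 0, -0.44, 0, 0, 0]],
  ],
)

```text
t: 6.57
eef_pos: [646.3, 27.2, 199.0]
tcp_rot: [3.141, -0.003, 0.122]
ft_force: [0.0, -1.0, -0.9]
opening: 0.46
```

Run:
```python
from h import *
delta((461.6,-58.8,195,.182),(461.6,-58.8,56,.182))
r=env.read_camera("side"); cv2.imwrite("pics/side3.png",r["image"][50:350,120:500,::-1])
```

```text
[461.6, -58.8, 195] -> [-0.6462, 0.2095, 0.0116] [0.0004, -0.0016, -0.0382]
[461.6, -58.8, 56] -> [-0.6473, 0.2093, 0.475] [0.0004, -0.0016, -0.0382]
```

View pics/side3.png

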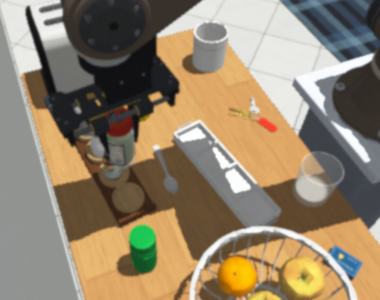

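The jar is held upright and clear of its cup. Carrying it to compartment -99.

Emit:
send_rows(
  moves=[
    [[-0.02, 0.006, 0, 0, 0, 0], [-0.06, 0.02, 0, 0, 0, -0.004], [-0.12, 0.04, 0, 0, 0, -0.008], [-0.19, 0.06, 0, 0, 0, -0.012], [-0.27, 0.088, 0, 0, 0, -0.016], [-0.35, 0.114, 0, 0, 0, -0.02], [-0.43, 0.14, 0, 0, 0, -0.025], [-0.5, 0.163, 0, 0, 0, -0.03], [-0.56, 0.182, 0, 0, 0, -0.034], [-0.61, 0.2, 0, 0, 0, -0.038], [-0.64, 0.208, 0, 0, 0, -0.038], [-0.646, 0.21, 0, 0, 0, -0.038]],
  ],
)

```text
t: 7.62
eef_pos: [459.7, -59.2, 196.7]
tcp_rot: [-3.141, 0.001, 0.181]
ft_force: [0.3, 0.0, -1.6]
opening: 0.463
```

Emit:
send_rows(
  moves=[
    [[0, 0, 0.02, 0, 0, 0], [0, 0, 0.06, 0, 0, 0], [0, 0, 0.12, 0, 0, 0], [0, 0, 0.18, 0, 0, 0], [0, 0, 0.24, 0, 0, 0], [0, 0, 0.3, 0, 0, 0], [0, 0, 0.34, 0, 0, 0], [0, 0, 0.37, 0, 0, 0], [0, 0, 0.39, 0, 0, 0], [0, 0, 0.4, 0, 0, 0], [0, 0, 0.41, 0, 0, 0], [0, 0, 0.41, 0, 0, 0]],
  ],
)

```text
t: 8.62
eef_pos: [461.4, -58.9, 74.0]
tcp_rot: [3.141, -0.0, 0.182]
ft_force: [-0.7, 0.1, -1.4]
opening: 0.461
```

Run:
```python
from h import *
delta((461.6,-58.8,56,.182))
r=env.read_camera("side"); cv2.imwrite("pics/side4.png",cv2.resize(r["image"][80:330,180:440,::-1],None,fx=2,fy=2))
```

```text
[461.6, -58.8, 56] -> [0.0006, -0.0002, 0.0599] [0.0001, -0.0001, -0.0001]
```

View pics/side4.png

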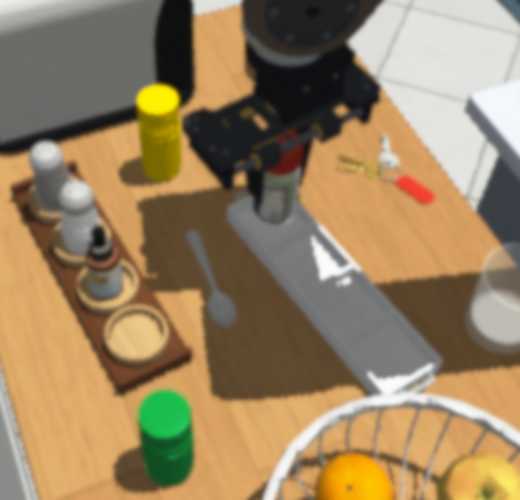

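The jar hangs upright over the end compartment. Lowering and releasing; the full opening fits because the fingers stay above the rim.

Emit:
send_rows(
  moves=[
    [[0, 0, 0.015, 0, 0, 0], [0, 0, 0.03, 0, 0, 0], [0, 0, 0.04, 0, 0, 0], [0, 0, 0.05, 0, 0, 0], [0, 0, 0.056, 0, 0, 0], [0, 0, 0.06, 0, 0, 0], [0, 0, 0.06, 0, 0, 0], [0, 0, 0.06, 0, 0, 0]],
  ],
)

```text
t: 9.33
eef_pos: [461.2, -58.9, 56.1]
tcp_rot: [3.142, 0.0, 0.182]
ft_force: [-0.8, -0.2, -0.7]
opening: 0.46
```

Emit:
send_rows(
  moves=[
    [[0, 0, 0, 0, 0, 0], [0, 0, 0, 0, 0, 0], [0, 0, 0, 0, 0, 0], [0, 0, 0, 0, 0, 0], [0, 0, 0, 0, 0, 0], [0, 0, 0, 0, 0, 0], [0, 0, 0, 0, 0, 0], [0, 0, 0, 0, 0, 0]],
  ],
  grip=-1,
)

```text
t: 10.0
eef_pos: [461.2, -58.9, 56.1]
tcp_rot: [3.142, -0.0, 0.182]
ft_force: [0.5, 0.3, -0.0]
opening: 0.962
```

Emit:
send_rows(
  moves=[
    [[0, 0, -0.03, 0, 0, 0], [0, 0, -0.08, 0, 0, 0], [0, 0, -0.15, 0, 0, 0], [0, 0, -0.23, 0, 0, 0], [0, 0, -0.31, 0, 0, 0], [0, 0, -0.39, 0, 0, 0], [0, 0, -0.45, 0, 0, 0], [0, 0, -0.48, 0, 0, 0], [0, 0, -0.48, 0, 0, 0], [0, 0, -0.48, 0, 0, 0]],
  ],
)

```text
t: 10.83
eef_pos: [461.0, -58.9, 200.0]
tcp_rot: [3.141, -0.0, 0.182]
ft_force: [0.5, 1.2, -1.0]
opening: 0.999
```

Run:
```python
from h import *
delta((654.7,-37.6,200,.128),(654.7,-37.6,52,.128))
```

```text
[654.7, -37.6, 200] -> [0.6477, 0.0469, 0.0002] [0.0001, -0.0002, 0.0342]
[654.7, -37.6, 52] -> [0.6475, 0.0468, 0.4935] [0.0001, -0.0002, 0.0342]
```

Emit:
send_rows(
  moves=[
    [[0.05, 0.004, 0, 0, 0, 0.004], [0.13, 0.01, 0, 0, 0, 0.01], [0.23, 0.017, 0, 0, 0, 0.014], [0.33, 0.024, 0, 0, 0, 0.018], [0.43, 0.031, 0, 0, 0, 0.024], [0.52, 0.038, 0, 0, 0, 0.03], [0.59, 0.043, 0, 0, 0, 0.034], [0.635, 0.046, 0, 0, 0, 0.034], [0.648, 0.047, 0, 0, 0, 0.034], [0.648, 0.047, 0, 0, 0, 0.034], [0.648, 0.047, 0, 0, 0, 0.034]],
  ],
)

```text
t: 11.75
eef_pos: [654.0, -37.6, 198.9]
tcp_rot: [-3.141, 0.002, 0.128]
ft_force: [0.0, -0.9, 0.0]
opening: 0.998
```

Run:
```python
from h import *
delta((654.7,-37.6,52,.128))
r=env.read_camera("side"); cv2.imwrite("pics/side5.png",cv2.resize(r["image"][80:330,140:400,::-1],None,fx=2,fy=2))
```

```text
[654.7, -37.6, 52] -> [0.0032, 0.0005, 0.4896] [-0.0003, 0.0014, 0.0003]
```

View pics/side5.png

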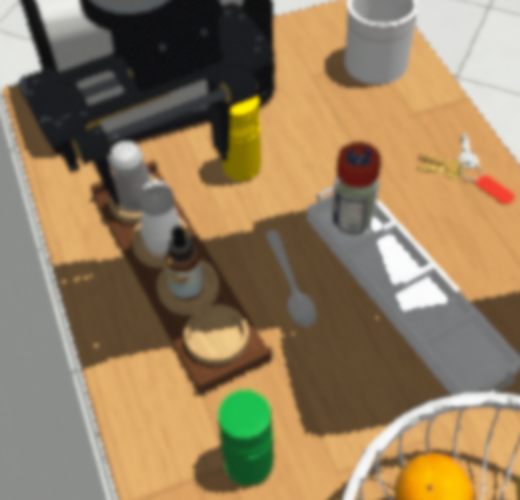

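The jar stands upright in the far-end compartment, and the dropper is next. Descending and gripping it.

Emit:
send_rows(
  moves=[
    [[0.002, 0, 0.04, 0, 0, 0], [0.002, 0, 0.1, 0, 0, 0], [0.002, 0, 0.17, 0, 0, 0], [0.002, 0, 0.24, 0, 0, 0], [0.002, 0, 0.31, 0, 0, 0], [0.002, 0, 0.37, 0, 0, 0], [0.002, 0, 0.42, 0, 0, 0], [0.002, 0, 0.46, 0, 0, 0], [0.002, 0, 0.48, 0, 0, 0], [0.002, 0, 0.488, 0, 0, 0], [0.002, 0, 0.488, 0, 0, 0]],
  ],
)

```text
t: 12.72
eef_pos: [655.4, -37.6, 53.5]
tcp_rot: [-3.142, 0.0, 0.128]
ft_force: [0.4, -0.3, -0.0]
opening: 1.003
```

Emit:
send_rows(
  moves=[
    [[0, 0, 0, 0, 0, 0], [0, 0, 0, 0, 0, 0], [0, 0, 0, 0, 0, 0], [0, 0, 0, 0, 0, 0], [0, 0, 0, 0, 0, 0], [0, 0, 0, 0, 0, 0], [0, 0, 0, 0, 0, 0], [0, 0, 0, 0, 0, 0], [0, 0, 0, 0, 0, 0], [0, 0, 0, 0, 0, 0], [0, 0, 0, 0, 0, 0]],
  ],
  grip=1,
)

```text
t: 13.63
eef_pos: [655.5, -37.6, 53.7]
tcp_rot: [3.142, 0.0, 0.128]
ft_force: [-0.6, -0.2, -0.2]
opening: 0.331
```

Emit:
send_rows(
  moves=[
    [[0, 0, -0.01, 0, 0, 0], [0, 0, -0.03, 0, 0, 0], [0, 0, -0.06, 0, 0, 0], [0, 0, -0.1, 0, 0, 0], [0, 0, -0.15, 0, 0, 0], [0, 0, -0.21, 0, 0, 0], [0, 0, -0.27, 0, 0, 0], [0, 0, -0.33, 0, 0, 0], [0, 0, -0.38, 0, 0, 0], [0, 0, -0.42, 0, 0, 0], [0, 0, -0.44, 0, 0, 0], [0, 0, -0.44, 0, 0, 0]],
  ],
)

```text
t: 14.63
eef_pos: [656.0, -37.6, 187.6]
tcp_rot: [3.141, -0.003, 0.128]
ft_force: [-0.4, -0.1, -0.1]
opening: 0.33
```

Run:
```python
from h import *
delta((449.7,6.1,190,.182))
```

```text
[449.7, 6.1, 190] -> [-0.6634, -0.2325, -0.0098] [0.0006, -0.0016, -0.0342]
```

Emit:
send_rows(
  moves=[
    [[-0.02, -0.007, 0, 0, 0, 0], [-0.06, -0.021, 0, 0, 0, -0.004], [-0.12, -0.042, 0, 0, 0, -0.008], [-0.19, -0.067, 0, 0, 0, -0.012], [-0.27, -0.095, 0, 0, 0, -0.016], [-0.35, -0.123, 0, 0, 0, -0.02], [-0.43, -0.15, 0, 0, 0, -0.024], [-0.5, -0.175, 0, 0, 0, -0.028], [-0.57, -0.2, 0, 0, 0, -0.034], [-0.62, -0.217, 0, 0, 0, -0.034], [-0.65, -0.228, 0, 0, 0, -0.034], [-0.66, -0.2325, 0, 0, 0, -0.034]],
  ],
)

```text
t: 15.63
eef_pos: [448.7, 6.6, 185.4]
tcp_rot: [-3.141, 0.001, 0.182]
ft_force: [0.5, -0.1, -0.7]
opening: 0.332
```

Emit:
send_rows(
  moves=[
    [[0, 0, 0.02, 0, 0, 0], [0, 0, 0.06, 0, 0, 0], [0, 0, 0.12, 0, 0, 0], [0, 0, 0.18, 0, 0, 0], [0, 0, 0.24, 0, 0, 0], [0, 0, 0.3, 0, 0, 0], [0, 0, 0.34, 0, 0, 0], [0, 0, 0.37, 0, 0, 0], [0, 0, 0.39, 0, 0, 0], [0, 0, 0.4, 0, 0, 0], [0, 0, 0.41, 0, 0, 0], [0, 0, 0.41, 0, 0, 0]],
  ],
)

```text
t: 16.63
eef_pos: [450.5, 6.2, 62.6]
tcp_rot: [3.141, -0.0, 0.182]
ft_force: [0.3, 0.5, -1.9]
opening: 0.33
```

Run:
```python
from h import *
delta((449.7,6.1,44.3,.182))
r=env.read_camera("side"); cv2.imwrite("pics/side6.png",cv2.resize(r["image"][80:330,180:440,::-1],None,fx=2,fy=2))
```

```text
[449.7, 6.1, 44.3] -> [-0.0026, -0.0001, 0.0609] [0.0001, -0.0001, -0.0002]
```

View pics/side6.png

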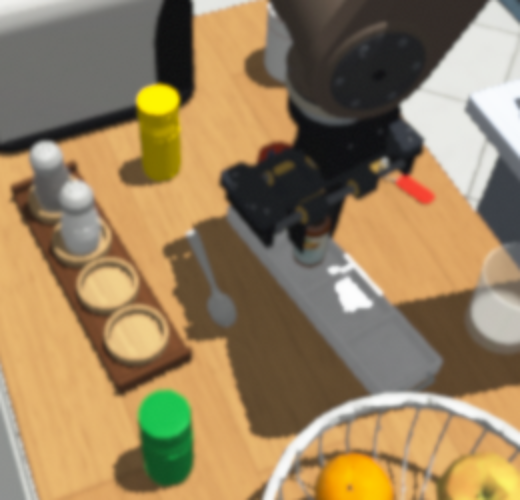

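The dropper is held upright over its compartment. I'll shift it 4 mm away from the jar for body clearance, then set it down.

Emit:
send_rows(
  moves=[
    [[0, -0.005, 0, 0, 0, 0], [0, -0.013, 0, 0, 0, 0], [0, -0.013, 0.015, 0, 0, 0], [0, -0.013, 0.03, 0, 0, 0], [0, -0.013, 0.04, 0, 0, 0], [0, -0.013, 0.05, 0, 0, 0], [0, -0.013, 0.056, 0, 0, 0], [0, -0.013, 0.06, 0, 0, 0], [0, -0.013, 0.06, 0, 0, 0], [0, -0.013, 0.06, 0, 0, 0]],
  ],
)

```text
t: 17.52
eef_pos: [449.6, 10.1, 44.6]
tcp_rot: [3.142, 0.0, 0.182]
ft_force: [0.8, -0.9, -0.6]
opening: 0.337
```

Emit:
send_rows(
  moves=[
    [[0, 0, 0, 0, 0, 0], [0, 0, 0, 0, 0, 0], [0, 0, 0, 0, 0, 0], [0, 0, 0, 0, 0, 0], [0, 0, 0, 0, 0, 0], [0, 0, 0, 0, 0, 0], [0, 0, 0, 0, 0, 0], [0, 0, 0, 0, 0, 0], [0, 0, 0, 0, 0, 0]],
  ],
  grip=-1,
)

```text
t: 18.27
eef_pos: [449.6, 10.1, 44.7]
tcp_rot: [3.142, 0.0, 0.182]
ft_force: [0.2, -0.6, -0.5]
opening: 0.907
```

Emit:
send_rows(
  moves=[
    [[0, 0, -0.03, 0, 0, 0], [0, 0, -0.08, 0, 0, 0], [0, 0, -0.15, 0, 0, 0], [0, 0, -0.23, 0, 0, 0], [0, 0, -0.31, 0, 0, 0], [0, 0, -0.39, 0, 0, 0], [0, 0, -0.46, 0, 0, 0], [0, 0, -0.51, 0, 0, 0], [0, 0, -0.53, 0, 0, 0], [0, 0, -0.53, 0, 0, 0], [0, 0, -0.53, 0, 0, 0]],
  ],
)

```text
t: 19.18
eef_pos: [449.3, 10.1, 203.5]
tcp_rot: [3.141, -0.0, 0.182]
ft_force: [-0.4, -0.6, -0.4]
opening: 0.999
```

Run:
```python
from h import *
delta((663.2,-103,200,.128))
```

```text
[663.2, -103, 200] -> [0.633, 0.4997, 0.0118] [0.0001, -0.0, 0.0342]
```

Emit:
send_rows(
  moves=[
    [[0.03, 0.024, 0, 0, 0, 0.004], [0.09, 0.07, 0, 0, 0, 0.01], [0.17, 0.134, 0, 0, 0, 0.014], [0.26, 0.205, 0, 0, 0, 0.018], [0.35, 0.276, 0, 0, 0, 0.024], [0.44, 0.347, 0, 0, 0, 0.03], [0.52, 0.41, 0, 0, 0, 0.034], [0.58, 0.458, 0, 0, 0, 0.034], [0.62, 0.49, 0, 0, 0, 0.034], [0.635, 0.5, 0.01, 0, 0, 0.034], [0.635, 0.5, 0.01, 0, 0, 0.034], [0.635, 0.5, 0.01, 0, 0, 0.034]],
  ],
)

```text
t: 20.18
eef_pos: [663.4, -102.9, 199.3]
tcp_rot: [-3.141, 0.002, 0.128]
ft_force: [0.2, -0.1, 0.1]
opening: 1.004
```

Run:
```python
from h import *
delta((663.2,-103,55,.128))
r=env.read_camera("side"); cv2.imwrite("pics/side7.png",cv2.resize(r["image"][60:310,140:420,::-1],None,fx=2,fy=2))
```

```text
[663.2, -103, 55] -> [0.0003, 0.0008, 0.4809] [-0.0005, 0.0014, 0.0001]
```

View pics/side7.png

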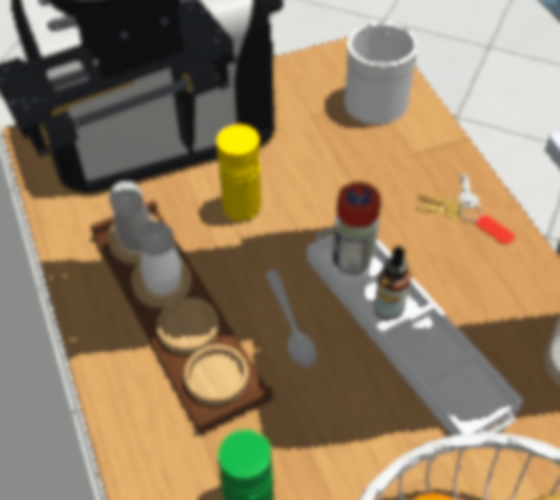

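The jar and dropper both stand upright. Third item, the nearer shaker.

Emit:
send_rows(
  moves=[
    [[0, 0, 0.04, 0, 0, 0], [0, 0, 0.1, 0, 0, 0], [0, 0, 0.17, 0, 0, 0], [0, 0, 0.24, 0, 0, 0], [0, 0, 0.31, 0, 0, 0], [0, 0, 0.37, 0, 0, 0], [0, 0, 0.42, 0, 0, 0], [0, 0, 0.455, 0, 0, 0], [0, 0, 0.474, 0, 0, 0], [0, 0, 0.48, 0, 0, 0], [0, 0, 0.48, 0, 0, 0]],
  ],
)

```text
t: 21.15
eef_pos: [664.0, -102.9, 56.8]
tcp_rot: [3.141, -0.0, 0.128]
ft_force: [-0.3, -0.4, 1.3]
opening: 0.999
```

Emit:
send_rows(
  moves=[
    [[0, 0, 0, 0, 0, 0], [0, 0, 0, 0, 0, 0], [0, 0, 0, 0, 0, 0], [0, 0, 0, 0, 0, 0], [0, 0, 0, 0, 0, 0], [0, 0, 0, 0, 0, 0], [0, 0, 0, 0, 0, 0], [0, 0, 0, 0, 0, 0], [0, 0, 0, 0, 0, 0], [0, 0, 0, 0, 0, 0], [0, 0, 0, 0, 0, 0]],
  ],
  grip=1,
)

```text
t: 22.07
eef_pos: [663.9, -103.0, 56.6]
tcp_rot: [-3.142, 0.0, 0.128]
ft_force: [-1.3, 0.1, 0.5]
opening: 0.42
```

Emit:
send_rows(
  moves=[
    [[0, 0, -0.01, 0, 0, 0], [0, 0, -0.03, 0, 0, 0], [0, 0, -0.06, 0, 0, 0], [0, 0, -0.1, 0, 0, 0], [0, 0, -0.15, 0, 0, 0], [0, 0, -0.21, 0, 0, 0], [0, 0, -0.27, 0, 0, 0], [0, 0, -0.33, 0, 0, 0], [0, 0, -0.38, 0, 0, 0], [0, 0, -0.42, 0, 0, 0], [0, 0, -0.44, 0, 0, 0], [0, 0, -0.44, 0, 0, 0]],
  ],
)

```text
t: 23.07
eef_pos: [664.5, -103.1, 190.6]
tcp_rot: [3.141, -0.002, 0.128]
ft_force: [-0.2, -0.8, -1.1]
opening: 0.418
```

Run:
```python
from h import *
delta((437.7,71,190,.182))
r=env.read_camera("top"); d=env.look_for("top","spice_jar"); print([(k["xy"],back(r,k["xy"],80).round().tolist()) for k in d])
```

```text
[437.7, 71, 190] -> [-0.6755, -0.6723, -0.0003] [0.0007, -0.0016, -0.0342]
[([185.9, 144.3], [[651.0, 156.0, 80.0]])]
```

Grip opening is 0.42 (about 40 mm) against 44 mm, probably the body's taper. I'll check how it hangs.

Emit:
send_rows(
  moves=[
    [[-0.02, -0.02, 0, 0, 0, 0], [-0.06, -0.06, 0, 0, 0, -0.004], [-0.12, -0.12, 0, 0, 0, -0.008], [-0.19, -0.19, 0, 0, 0, -0.012], [-0.27, -0.27, 0, 0, 0, -0.016], [-0.35, -0.35, 0, 0, 0, -0.02], [-0.43, -0.43, 0, 0, 0, -0.024], [-0.5, -0.5, 0, 0, 0, -0.028], [-0.57, -0.57, 0, 0, 0, -0.034], [-0.63, -0.627, 0, 0, 0, -0.034], [-0.66, -0.658, 0, 0, 0, -0.034], [-0.674, -0.672, 0, 0, 0, -0.034]],
  ],
)

```text
t: 24.17
eef_pos: [436.1, 72.0, 188.5]
tcp_rot: [-3.141, 0.001, 0.183]
ft_force: [0.5, -0.6, -1.4]
opening: 0.416
```

Emit:
send_rows(
  moves=[
    [[0, 0, 0.02, 0, 0, 0], [0, 0, 0.06, 0, 0, 0], [0, 0, 0.12, 0, 0, 0], [0, 0, 0.18, 0, 0, 0], [0, 0, 0.24, 0, 0, 0], [0, 0, 0.3, 0, 0, 0], [0, 0, 0.34, 0, 0, 0], [0, 0, 0.37, 0, 0, 0], [0, 0, 0.39, 0, 0, 0], [0, 0, 0.4, 0, 0, 0], [0, 0, 0.41, 0, 0, 0], [0, 0, 0.41, 0, 0, 0]],
  ],
)

```text
t: 25.17
eef_pos: [437.9, 70.9, 65.6]
tcp_rot: [3.141, -0.0, 0.182]
ft_force: [-0.7, 0.4, -1.6]
opening: 0.42
```

Run:
```python
from h import *
delta((437.7,71,47,.182))
r=env.read_camera("side"); cv2.imwrite("pics/side8.png",cv2.resize(r["image"][80:330,180:440,::-1],None,fx=2,fy=2))
```

```text
[437.7, 71, 47] -> [-0.0008, -0.0004, 0.0619] [0.0001, -0.0001, -0.0002]
```

View pics/side8.png

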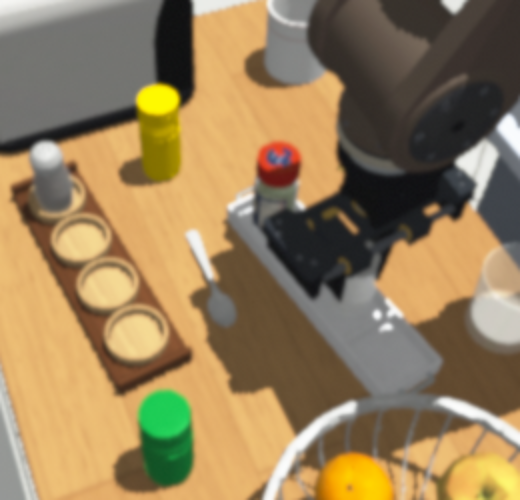

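The shaker hangs upright over compartment +33. Setting it down.

Emit:
send_rows(
  moves=[
    [[0, 0, 0.015, 0, 0, 0], [0, 0, 0.03, 0, 0, 0], [0, 0, 0.04, 0, 0, 0], [0, 0, 0.05, 0, 0, 0], [0, 0, 0.057, 0, 0, 0], [0, 0, 0.062, 0, 0, 0], [0, 0, 0.062, 0, 0, 0], [0, 0, 0.062, 0, 0, 0]],
  ],
)

```text
t: 25.88
eef_pos: [437.7, 71.1, 47.1]
tcp_rot: [3.142, 0.0, 0.182]
ft_force: [1.0, 0.6, -1.0]
opening: 0.417
```

Emit:
send_rows(
  moves=[
    [[0, 0, 0, 0, 0, 0], [0, 0, 0, 0, 0, 0], [0, 0, 0, 0, 0, 0], [0, 0, 0, 0, 0, 0], [0, 0, 0, 0, 0, 0], [0, 0, 0, 0, 0, 0], [0, 0, 0, 0, 0, 0], [0, 0, 0, 0, 0, 0], [0, 0, 0, 0, 0, 0]],
  ],
  grip=-1,
)

```text
t: 26.63
eef_pos: [437.7, 71.1, 47.1]
tcp_rot: [3.142, -0.0, 0.182]
ft_force: [-0.9, -0.3, 0.8]
opening: 0.975
```

Emit:
send_rows(
  moves=[
    [[0, 0, -0.03, 0, 0, 0], [0, 0, -0.08, 0, 0, 0], [0, 0, -0.15, 0, 0, 0], [0, 0, -0.23, 0, 0, 0], [0, 0, -0.31, 0, 0, 0], [0, 0, -0.39, 0, 0, 0], [0, 0, -0.46, 0, 0, 0], [0, 0, -0.51, 0, 0, 0], [0, 0, -0.53, 0, 0, 0], [0, 0, -0.53, 0, 0, 0], [0, 0, -0.53, 0, 0, 0]],
  ],
)

```text
t: 27.55
eef_pos: [437.5, 71.1, 205.9]
tcp_rot: [3.141, -0.0, 0.182]
ft_force: [-0.1, -0.2, -0.7]
opening: 1.004
```

Run:
```python
from h import *
delta((671.6,-168.5,200,.128))
r=env.read_camera("top"); 
print("yellow", [back(r,[384.5,207],z).round().tolist() for z in(60,100)])
# toaster left edge at assumed heights (px 423,185 lower/upper left edge)
for z in(100,150,190): print(z,back(r,[[421,150],[421,200],[424,245]],z).round().tolist())
```

```text
[671.6, -168.5, 200] -> [0.6233, 0.9264, 0.0198] [0.0001, -0.0, 0.0342]
yellow [[[546.0, -188.0, 60.0]], [[538.0, -181.0, 100.0]]]
100 [[636.0, -245.0, 100.0], [550.0, -241.0, 100.0], [475.0, -243.0, 100.0]]
150 [[621.0, -232.0, 150.0], [540.0, -229.0, 150.0], [469.0, -230.0, 150.0]]
190 [[609.0, -222.0, 190.0], [532.0, -218.0, 190.0], [465.0, -220.0, 190.0]]
```

The toaster's near face is at y ≲ -240 and the gripper corner reaches about -217, so it clears. The yellow jar (x≈540, top 109) stays under the gripper body at 125. Moving to the fourth item.

Emit:
send_rows(
  moves=[
    [[0.03, 0.045, 0, 0, 0, 0.004], [0.09, 0.134, 0, 0, 0, 0.01], [0.16, 0.238, 0, 0, 0, 0.014], [0.23, 0.342, 0, 0, 0, 0.018], [0.3, 0.446, 0, 0, 0, 0.024], [0.37, 0.55, 0, 0, 0, 0.03], [0.44, 0.654, 0, 0, 0, 0.034], [0.51, 0.758, 0, 0, 0, 0.034], [0.57, 0.847, 0, 0, 0, 0.034], [0.61, 0.907, 0.01, 0, 0, 0.034], [0.624, 0.927, 0.01, 0, 0, 0.034], [0.624, 0.927, 0.01, 0, 0, 0.034]],
  ],
)

```text
t: 28.6
eef_pos: [672.1, -169.5, 200.8]
tcp_rot: [-3.14, 0.003, 0.127]
ft_force: [-0.3, -0.3, 0.8]
opening: 1.001
```

Emit:
send_rows(
  moves=[
    [[0, 0, 0, 0, 0, 0], [0, 0, 0, 0, 0, 0]],
  ],
)

```text
t: 28.77
eef_pos: [671.3, -167.5, 202.9]
tcp_rot: [-3.141, 0.001, 0.129]
ft_force: [0.6, 1.0, 1.0]
opening: 0.999
```

Run:
```python
from h import *
delta((671.6,-168.5,56,.128))
r=env.read_camera("side"); cv2.imwrite("pics/side9.png",cv2.resize(r["image"][20:300,120:420,::-1],None,fx=2,fy=2))
```

```text
[671.6, -168.5, 56] -> [0.0009, 0.0038, 0.4897] [-0.0003, 0.0006, 0.0007]
```

View pics/side9.png

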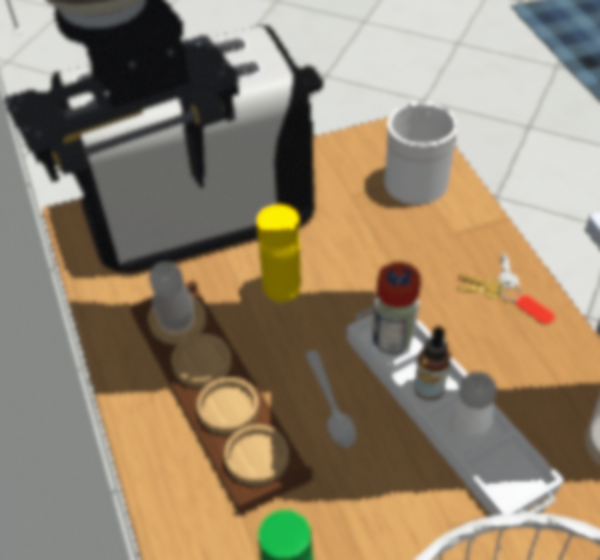

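Three stand in place, and the last shaker is clear. Descending.

Emit:
send_rows(
  moves=[
    [[0, 0, 0.04, 0, 0, 0], [0, 0, 0.08, 0, 0, 0], [0, 0, 0.12, 0, 0, 0], [0, 0, 0.16, 0, 0, 0], [0, 0, 0.2, 0, 0, 0], [0, 0, 0.24, 0, 0, 0], [0, 0, 0.26, 0, 0, 0], [0, 0, 0.26, 0, 0, 0]],
  ],
)

```text
t: 29.48
eef_pos: [671.5, -168.5, 123.0]
tcp_rot: [-3.14, 0.002, 0.128]
ft_force: [-0.3, -0.1, 0.2]
opening: 1.002
```

Emit:
send_rows(
  moves=[
    [[0, 0, 0.03, 0, 0, 0], [0, 0, 0.07, 0, 0, 0], [0, 0, 0.11, 0, 0, 0], [0, 0, 0.15, 0, 0, 0], [0, 0, 0.19, 0, 0, 0], [0, 0, 0.21, 0, 0, 0], [0, 0, 0.223, 0, 0, 0], [0, 0, 0.228, 0, 0, 0], [0, 0, 0.228, 0, 0, 0]],
  ],
)

```text
t: 30.23
eef_pos: [672.2, -168.6, 56.6]
tcp_rot: [3.142, 0.0, 0.128]
ft_force: [-0.2, 0.2, -0.5]
opening: 1.001
```

Emit:
send_rows(
  moves=[
    [[0, 0, 0, 0, 0, 0], [0, 0, 0, 0, 0, 0], [0, 0, 0, 0, 0, 0], [0, 0, 0, 0, 0, 0], [0, 0, 0, 0, 0, 0], [0, 0, 0, 0, 0, 0], [0, 0, 0, 0, 0, 0], [0, 0, 0, 0, 0, 0], [0, 0, 0, 0, 0, 0], [0, 0, 0, 0, 0, 0], [0, 0, 0, 0, 0, 0]],
  ],
  grip=1,
)

```text
t: 31.15
eef_pos: [672.1, -168.6, 56.7]
tcp_rot: [3.142, 0.0, 0.128]
ft_force: [0.4, 0.4, 0.2]
opening: 0.419
```

Emit:
send_rows(
  moves=[
    [[0, 0, -0.01, 0, 0, 0], [0, 0, -0.03, 0, 0, 0], [0, 0, -0.06, 0, 0, 0], [0, 0, -0.1, 0, 0, 0], [0, 0, -0.15, 0, 0, 0], [0, 0, -0.21, 0, 0, 0], [0, 0, -0.27, 0, 0, 0], [0, 0, -0.33, 0, 0, 0], [0, 0, -0.38, 0, 0, 0], [0, 0, -0.42, 0, 0, 0], [0, 0, -0.44, 0, 0, 0], [0, 0, -0.44, 0, 0, 0]],
  ],
)

```text
t: 32.15
eef_pos: [672.5, -168.8, 190.7]
tcp_rot: [3.14, -0.002, 0.128]
ft_force: [-0.0, -0.5, -1.9]
opening: 0.418
```

Run:
```python
from h import *
delta((550,-10,190,.155),(425.8,135.9,190,.182))
```

```text
[550, -10, 190] -> [-0.3373, -0.5771, 0.0008] [0.0008, -0.0015, -0.017]
[425.8, 135.9, 190] -> [-0.6856, -1.1124, -0.0007] [0.0009, -0.0015, -0.0342]
```

Emit:
send_rows(
  moves=[
    [[-0.02, -0.034, 0, 0, 0, -0.001], [-0.06, -0.102, 0, 0, 0, -0.003], [-0.1, -0.171, 0, 0, 0, -0.005], [-0.14, -0.24, 0, 0, 0, -0.007], [-0.18, -0.308, 0, 0, 0, -0.009], [-0.22, -0.376, 0, 0, 0, -0.011], [-0.26, -0.445, 0, 0, 0, -0.013], [-0.3, -0.513, 0, 0, 0, -0.015], [-0.337, -0.577, 0, 0, 0, -0.017], [-0.337, -0.577, 0, 0, 0, -0.017]],
  ],
)

```text
t: 32.98
eef_pos: [547.1, -7.4, 188.1]
tcp_rot: [-3.14, 0.003, 0.157]
ft_force: [1.4, -0.2, -1.4]
opening: 0.42
```

Run:
```python
from h import *
delta((426.5,132,190,.182))
r=env.read_camera("side"); cv2.imwrite("pics/x.png",r["image"][:,:,::-1])
```

```text
[426.5, 132, 190] -> [-0.3244, -0.5218, -0.0048] [-0.0007, 0.0016, -0.0159]
```

Emit:
send_rows(
  moves=[
    [[-0.02, -0.032, 0, 0, 0, -0.001], [-0.06, -0.096, 0, 0, 0, -0.003], [-0.1, -0.16, 0, 0, 0, -0.005], [-0.14, -0.225, 0, 0, 0, -0.007], [-0.18, -0.29, 0, 0, 0, -0.009], [-0.22, -0.354, 0, 0, 0, -0.011], [-0.26, -0.418, 0, 0, 0, -0.013], [-0.3, -0.48, 0, 0, 0, -0.015], [-0.324, -0.522, 0, 0, 0, -0.016], [-0.324, -0.522, 0, 0, 0, -0.016], [-0.324, -0.522, 0, 0, 0, -0.016]],
  ],
)

```text
t: 33.95
eef_pos: [429.6, 129.9, 188.7]
tcp_rot: [3.141, -0.0, 0.181]
ft_force: [0.3, -0.4, -1.2]
opening: 0.418
```

Emit:
send_rows(
  moves=[
    [[0, 0, 0.03, 0, 0, 0], [0, 0, 0.07, 0, 0, 0], [0, 0, 0.12, 0, 0, 0], [0, 0, 0.17, 0, 0, 0], [0, 0, 0.22, 0, 0, 0], [0, 0, 0.25, 0, 0, 0], [0, 0, 0.27, 0, 0, 0], [0, 0, 0.27, 0, 0, 0]],
  ],
)

```text
t: 34.62
eef_pos: [429.4, 129.3, 106.5]
tcp_rot: [3.142, 0.002, 0.179]
ft_force: [-1.2, 0.5, -2.3]
opening: 0.42
```

Run:
```python
from h import *
delta((426.5,132,47,.182))
r=env.read_camera("side"); cv2.imwrite("pics/side10.png",cv2.resize(r["image"][100:400,220:520,::-1],None,fx=2,fy=2))
```

```text
[426.5, 132, 47] -> [-0.0076, -0.0105, 0.1984] [0.0, 0.0012, -0.0017]
```

View pics/side10.png

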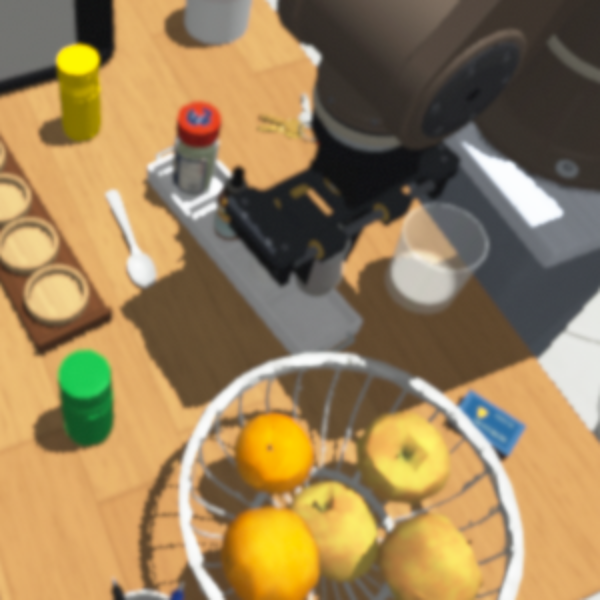

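Clearance to the basket rim and to the glass on the robot's side needs a number before going lower.

Run:
```python
from h import *
t=env.read_camera("top"); s=env.read_camera("side")
def tri(a,b):
    def ray(r,uv):
        p=back(r,uv,0)[0]; o=r["T"][:3,3]; d=p-o; return o,d/np.linalg.norm(d)
    o1,d1=ray(t,a);o2,d2=ray(s,b)
    k=np.linalg.lstsq(np.c_[d1,-d2],o2-o1,rcond=None)[0]
    p,q=o1+k[0]*d1,o2+k[1]*d2; return ((p+q)/2).round(),np.linalg.norm(p-q).round()
print("basket rim centre",tri([79,222],[395,361]))
print("glass rim", tri([187,356],[440,221])," content", tri([194,350],[433,238]))
for z in(50,80,100): print(z,"basket right edge",back(t,[153,222],z).round(),"top",back(t,[140,175],z).round(),"glass far edge",back(t,[187,332],z).round(),back(t,[163,356],z).round(),back(t,[212,356],z).round())
```

```text
basket rim centre (array([512., 332.,  81.]), np.float64(3.0))
glass rim (array([297., 139.,  74.]), np.float64(5.0))  content (array([300., 141.,  18.]), np.float64(3.0))
50 basket right edge [[519. 214.  50.]] top [[603. 241.  50.]] glass far edge [[332. 147.  50.]] [[293. 185.  50.]] [[294. 104.  50.]]
80 basket right edge [[514. 206.  80.]] top [[596. 232.  80.]] glass far edge [[334. 141.  80.]] [[296. 179.  80.]] [[296. 100.  80.]]
100 basket right edge [[511. 201. 100.]] top [[591. 227. 100.]] glass far edge [[335. 138. 100.]] [[298. 174. 100.]] [[298.  97. 100.]]
```

The basket rim (z≈81) and glass rim (≈75) both stay below the gripper body (117), and the fingers clear the glass by about 35 mm. Setting down.

Emit:
send_rows(
  moves=[
    [[-0.007, -0.01, 0.03, 0, 0, 0], [-0.007, -0.01, 0.07, 0, 0, 0], [-0.007, -0.01, 0.1, 0, 0, 0], [-0.007, -0.01, 0.13, 0, 0, 0], [-0.007, -0.01, 0.155, 0, 0, 0], [-0.007, -0.01, 0.172, 0, 0, 0], [-0.007, -0.01, 0.184, 0, 0, 0], [-0.007, -0.01, 0.192, 0, 0, 0], [-0.007, -0.01, 0.198, 0, 0, 0], [-0.007, -0.01, 0.198, 0, 0, 0], [-0.007, -0.01, 0.198, 0, 0, 0]],
  ],
)

```text
t: 35.68
eef_pos: [426.9, 132.4, 48.4]
tcp_rot: [3.142, -0.0, 0.18]
ft_force: [-0.1, 0.3, -1.0]
opening: 0.419
```

Emit:
send_rows(
  moves=[
    [[0, 0, 0, 0, 0, 0], [0, 0, 0, 0, 0, 0], [0, 0, 0, 0, 0, 0], [0, 0, 0, 0, 0, 0], [0, 0, 0, 0, 0, 0], [0, 0, 0, 0, 0, 0], [0, 0, 0, 0, 0, 0], [0, 0, 0, 0, 0, 0], [0, 0, 0, 0, 0, 0]],
  ],
  grip=-1,
)

```text
t: 36.43
eef_pos: [426.9, 132.4, 48.3]
tcp_rot: [3.141, -0.0, 0.18]
ft_force: [0.3, -0.8, 0.8]
opening: 0.975
```

Emit:
send_rows(
  moves=[
    [[0, 0, -0.03, 0, 0, 0], [0, 0, -0.08, 0, 0, 0], [0, 0, -0.15, 0, 0, 0], [0, 0, -0.23, 0, 0, 0], [0, 0, -0.31, 0, 0, 0], [0, 0, -0.39, 0, 0, 0], [0, 0, -0.47, 0, 0, 0], [0, 0, -0.55, 0, 0, 0], [0, 0, -0.63, 0, 0, 0], [0, 0, -0.7, 0, 0, 0], [0, 0, -0.7, 0, 0, 0], [0, 0, -0.7, 0, 0, 0]],
  ],
)

```text
t: 37.43
eef_pos: [426.8, 132.4, 259.5]
tcp_rot: [3.141, -0.002, 0.18]
ft_force: [0.3, 0.1, -0.7]
opening: 1.004
```

Run:
```python
from h import *
s=env.state(); print(s["eef_pos"],s["joints"].round(2))
delta((450,-330,300,-.5))
```

```text
[426.83149968 132.42032659 259.50186717] [ 0.15  0.19  1.92 -0.    1.02 -0.03]
[450, -330, 300] -> [-0.1999, 1.5303, -0.1353] [-0.0004, -0.0015, 0.433]
```

Emit:
send_rows(
  moves=[
    [[0, 0.09, 0, 0, 0, 0.02], [0, 0.18, -0.03, 0, 0, 0.05], [0, 0.27, -0.06, 0, 0, 0.1], [-0.05, 0.36, -0.1, 0, 0, 0.15], [-0.08, 0.45, -0.13, 0, 0, 0.2], [-0.1, 0.54, -0.16, 0, 0, 0.25], [-0.1, 0.63, -0.2, 0, 0, 0.3], [-0.1, 0.72, -0.23, 0, 0, 0.35], [-0.1, 0.81, -0.26, 0, 0, 0.4], [-0.1, 0.9, -0.3, 0, 0, 0.43], [-0.1, 0.98, -0.35, 0, 0, 0.43], [-0.1, 0.98, -0.35, 0, 0, 0.43]],
  ],
)

```text
t: 38.43
eef_pos: [450.8, -165.6, 364.2]
tcp_rot: [3.141, -0.001, -0.498]
ft_force: [0.3, 0.4, 0.6]
opening: 0.999
```

Run:
```python
from h import *
new=np.load("new.npy"); out=[]
for c,b in(("top",(200,340,150,360)),("side",(140,300,250,430))):
    r=env.read_camera(c); v=r["image"][:,:,::-1].copy()
    for y,dia,h,in((-99,44,109),(-33,33,62),(33,44,66),(99,44,66)):
        a=np.linspace(0,6.3,30)
        for z,D in((6,dia),(6+h,dia)):
            q=local(new,np.c_[D/2*np.cos(a),y+D/2*np.sin(a)]); cv2.polylines(v,[np.round(proj(r,np.c_[q,[z]*30])*16).astype(np.int32)],True,(0,0,255),1,cv2.LINE_AA,4)
    out.append(cv2.resize(v[b[0]:b[1],b[2]:b[3]],(520,int(520*(b[1]-b[0])/(b[3]-b[2]))),interpolation=cv2.INTER_CUBIC)[:380])
    for n in("salt_shaker","pepper_shaker","spice_jar","dropper_bottle"): print(c,n,[(d["xy"],round(d["confidence"],2)) for d in env.look_for(c,n)])
m=np.vstack(out); cv2.imwrite("pics/f.png",cv2.resize(m,None,fx=min(1,590/m.shape[0]),fy=min(1,590/m.shape[0])))
```

```text
top salt_shaker [([232.1, 269.8], 0.77)]
top pepper_shaker [([199.0, 273.8], 0.57), ([312.2, 254.5], 0.25)]
top spice_jar [([380.9, 207.0], 0.7), ([187.8, 142.5], 0.68), ([311.8, 251.0], 0.65), ([317.2, 165.3], 0.59)]
top dropper_bottle [([264.6, 262.2], 0.53)]
side salt_shaker [([354.6, 224.0], 0.57), ([232.8, 218.8], 0.3)]
side pepper_shaker [([377.2, 249.8], 0.87)]
side spice_jar [([266.1, 298.1], 0.94), ([260.6, 142.4], 0.7), ([321.2, 175.2], 0.56)]
side dropper_bottle [([337.0, 197.9], 0.94)]
```

View pics/f.png

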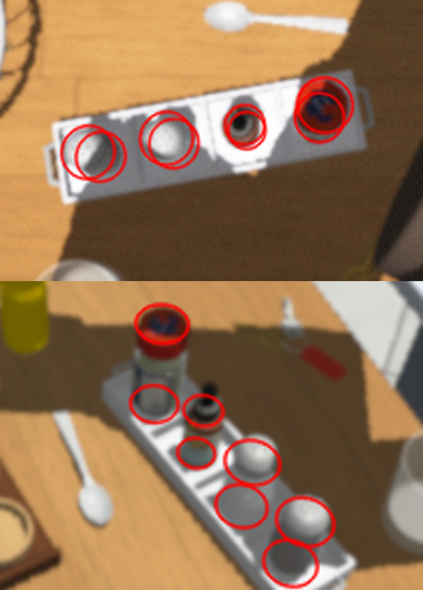

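All four stand upright. The expected outlines at the compartment centres match them in both views, to within a few mm, and the robot is clear. Handing in.

```bash
python3 -c "
from cell import env
print(env.state()['t']); print(env.job_done())"
```

```text
38.9333
the job is handed in; nothing more can be done
None
```

I moved all four condiments into the white rack in reverse order and handed the job in at 38.9 s of the 112 s allowed. From left to right as the robot sees it, the compartments now hold pepper shaker, salt shaker, dropper bottle and spice jar. `job_done()` reports no verdict, so the checks below are what I have to go on.

**Last check:** In the final top and side views all four stand upright. They match the outlines expected at the compartment centres to within a few millimetres, and nothing touches the robot. I placed the dropper about 4 mm and the pepper shaker about 4 mm off centre on purpose, for clearance; the limit is 18 mm.

**Readings that disagreed:**
- **Shaker grip:** the gripper closed to about 40 mm on both shakers, against 44 mm stated. I put that down to their body shape; both hung and landed upright.
- **Networks:** they also reported the green and yellow look-alike jars as spice jars, plus a few other false hits, mostly at lower confidence. I ruled these out by colour and position.

No force reading showed any contact beyond the grasps themselves.

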